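Run the black heat sink through the go gauge

TASK

Take the black heat sink out of the blue salvage bin and lay it flat in the loading bay of the go gauge, crosswise between the pusher and the blue gate, and let go of it. Then push the red paddle of the sprung pusher all the way to the end of its stroke, so that the pusher alone slides the heat sink right through the gate onto the green landing, and let the pusher spring back. Do not drop the heat sink from a height, leave the other parts in the bin, and do not disturb anything else on the bench.

Things in the scene. Friction and masses are not known exactly. Their poses are not given: they have to be found in the camera images.
- black_sink: The target: black finned heat sink, a bar 40 mm (own x) by 96 mm (own y) by 30 mm high, flat sides, about 0.19 kg. Origin: centre of its underside; z up. Pinch it across its 40 mm width (own x).
- gauge: Push-through go gauge, fixed: white bed 280 mm (own x) by 150 mm (own y), top 30 mm above the table. Origin: centre of its underside; own x is the push direction, roughly away from the robot. From -x to +x stand the red paddle, the pusher's prongs, the loading bay, the blue gate and the green landing, which ends in an 8 mm high lip at x = 131 to 137 mm.
- bay (a point): Point on the bed in the loading bay, axes as the gauge (its origin, 30 mm up). The bay is free from the prong tips at x = -35 mm to the gate at +58 mm, and in y between two guide rods (10 mm thick, on the bed, 108 mm clear: y = -54 to 54 mm) that run on through the gate. The heat sink lies here with its long side along y.
- gate (a point): Point on the bed in the middle of the blue gate, 62 mm along the gauge's x: a bridge 8 mm thick along x, 36 mm clear under it, its top 50 mm above the bed.
- landing (a point): Point on the bed in the middle of the green landing, 98 mm along the gauge's x; the landing reaches from the gate (66 mm) to the lip (131 mm).
- pusher (a joint): Travel of the sprung pusher along the gauge's +x, in m: 0 at rest, 0.115 at the end of its stroke; the spring pushes back with 3 N at rest, 8 N at the end, and returns it when let go. Two prongs, 16 mm wide and centred at gauge y = -40 and 40 mm, reach 50 mm ahead of the paddle; their tops are 14 mm above the bed, and a finger fits between them at y = 0.
- paddle (a point): Middle of the rear face of the red paddle (the face to push on), 70 mm above the table; it moves with the pusher. The paddle is 60 mm wide (gauge's y), 10 mm thick and reaches from 42 to 94 mm above the table. Its frame's x is the push direction. Nothing higher than 42 mm stands behind it on the gauge.
- bin: Blue open-topped salvage bin, fixed, 240 mm (own x) by 270 mm (own y), walls 37 mm high and 5 mm thick, floor 5 mm thick. Origin: centre of its underside. It holds the black heat sink and three other parts in a loose two by two layout.
- silver_sink: Bare aluminium heat sink of the same size as the black one, in the bin; leave it. Origin: centre of its underside.
- transformer: Transformer with yellow windings on a dark core, 50 by 70 by 42 mm, in the bin; leave it. Origin: centre of its underside.
- power_board: Small green power board with white and blue components, 44 by 90 by 28 mm, in the bin; leave it. Origin: centre of its underside.
- multimeter: Yellow and black multimeter lying on the bench, 85 by 170 by 43 mm. Bystander. Origin: centre of its underside.
- spray_can: Spray can, 56 mm in diameter, 170 mm high. Bystander. Origin: centre of its underside.
- solder_reel: Copper-coloured solder reel, 64 mm in diameter, 50 mm high. Bystander. Origin: centre of its underside.
- mug: Blue mug, 80 mm in diameter, 95 mm high. Bystander. Origin: centre of its underside.
- screwdriver: Screwdriver lying on the bench, handle at its own -x. Bystander. Origin: underside, near its middle.

How it is judged:
By the outcome, as a careful person would: the job done as asked, in the order asked, and still so for the second after the job is handed in, with the robot touching nothing.
It also fails if it takes over 54 s, if anything falls off the work surface, if the arm or the gripper's body presses on something with over 40 N, if the wrist force passes 120 N, or if a joint passes its speed limit or range.

ROBOT

A 6-joint arm with a two-finger parallel gripper is mounted at the origin on the work surface. World frame = base frame: x ahead of the robot, y to its left, z up, the work surface at z = 0. Lengths are in mm, angles in rad, forces in N, time in s.
With the tool pointing down it reaches from about 275 to 1000 mm from the base axis. Payload 8.4 kg.
Tool frame: the origin (TCP) lies midway between the tips of the shut fingers; the grasp point (between the pads) lies grip_depth behind it (grip_depth is the distance from the TCP to the grasp point, in mm); z points along the fingers, y is the line along which they close (so a half turn about z gives the same grasp; the last joint's range is limited). The gripper opens to 85 mm and grips with 20 to 120 N. Pads are 22 mm wide; open, the fingers measure 114 mm over their backs; the gripper's body (76 mm by 85 mm) begins 54 mm behind the grasp point. The pads swing forward as they close: fully open they stand 13 mm farther back than shut.
Start: joints at [1.203, 0.353, 1.633, -0, 1.155, -0.002], TCP at [223.559, 583.652, 231.281] pointing down, gripper open.
Joint ranges: [-2.63, 2.63], [-0.92, 2.1], [0.06, 2.66], [-1.3, 4.44], [0, 2.69], [-3.02, 3.02]. Speed limits (rad/s): [2.22, 2.22, 2.79, 3.14, 3.14, 3.14].

INTERFACE

Orientations are given as [roll, pitch, yaw] about the fixed x, y, z axes, in that order (R = Rz(yaw) Ry(pitch) Rx(roll)).
In Python, from rig import * gives the robot as it stands.
- The arm moves only by the shell command python3 -m creep 'ROWS' [FORCE]. ROWS is JSON, a list of rows, each an object of numbers: "x", "y", "z": the shift along the tool's x, y, z in mm; "rx", "ry", "rz": the turn, a rotation vector about the tool's x, y, z in rad; "hand": the finger opening in mm, from 0 to 85.4. A call has 1 to 20 rows; each row shifts and turns the commanded pose from where the row before left it, along the tool's axes as they then stand; what a row does not reach is not made up. A row lasts 1/8 s, in which the tool goes at most 62.5 mm and 10.7 degrees, less where a joint would pass 70% of its speed; a pose out of reach is approached as far as the arm can. A call with a gripper value outside its range is refused whole. The fingers move at their own pace and stop on an object; FORCE is the grip in N (left out, the last holds). Time passes only in rows, so rows that do not move let the fingers close. It gives the time, the measured TCP pose, the force, the opening and the grip force at its end, in the units of the state.
- sense(): the state, without advancing time (a new reading comes with each control period).
- grab_frame(name): name is "scene" or "top"; returns the picture (384x512x3 uint8, red, green, blue); there is no depth.
- get_calibration(name): a dict with "K" (3x3 intrinsics, pixels), "k1" (the pictures are not rectified: a ray, as slopes to the right and down, at radius r is drawn at 1 + k1 r^2 times it, then the intrinsics apply), "R" (3x3) and "t" (3): a world point X has camera coordinates R X + t. Camera axes: x right, y down, z forward; pixel columns grow to the right and rows downward; lengths in mm; the calibration is good to about 2 mm. A picture is of the moment at which its call begins. get_calibration takes no time and is no camera call.
- sign_off(): hands the job in; it is judged then, once.
The state is a dict: "clock": time; "qpos": joint angles; "qvel": joint speeds; "joint_efforts": joint torques, N m; "eef_pos": TCP position; "tcp_rot": TCP orientation; "contact_force": force on the tool from outside, world axes, zero at the start; "wrist_torque": the same for the moment, N m; "opening": opening from 0.0 (shut) to 1.0 (fully open); "grasp_force": force on a finger pad.
Only numpy, scipy, OpenCV 4.12 (cv2) and the standard library are available. Lean on these libraries where they do the work, as an engineer would, in place of code of your own. Each camera call takes 0.05 s, during which the arm holds its last target. There are 200 camera calls.

## Working session

There is one attempt and no reset: what is moved stays moved. The work goes in short steps, Python scripts to look and compute and a shell command to move; the robot and the scene stay as the last step left them, time stands still between calls to the robot, and variables do not carry over. Pictures are saved under pics/ and viewed, at most 13 in all, crops included, and the job is handed in when it is done.

```bash
mkdir -p pics
cat > h.py <<'E'
from rig import *
import numpy as np, cv2
def ray(n,u,v):
    c=get_calibration(n);K=np.array(c["K"]);R=np.array(c["R"]);t=np.array(c["t"])
    d=np.array([(u-K[0,2])/K[0,0],(v-K[1,2])/K[1,1]]);p=d.copy()
    for _ in range(20): p=d/(1+c["k1"]*(p@p))
    return -R.T@t, R.T@np.array([p[0],p[1],1])
def at(n,u,v,z):
    o,d=ray(n,u,v); return (o+d*(z-o[2])/d[2]).round(1)
def pix(n,X):
    c=get_calibration(n);K=np.array(c["K"]);p=np.array(c["R"])@np.array(X,float)+np.array(c["t"]);p=p[:2]/p[2];p=p*(1+c["k1"]*(p@p))
    return (K[:2,:2]@p+K[:2,2]).round(1)
def save(n,f,box=None,s=1.5):
    im=grab_frame(n)
    if box: im=im[box[1]:box[3],box[0]:box[2]]
    cv2.imwrite("pics/"+f,cv2.cvtColor(cv2.resize(im,None,fx=s,fy=s,interpolation=cv2.INTER_CUBIC),cv2.COLOR_RGB2BGR))
E
python3 - <<'E'
from h import *
for n in("scene","top"): save(n,n+"0.png"); print(n,(ray(n,256,192)[0]).round(),ray(n,256,192)[1].round(2))
print(sense(), globals().get('grip_depth'))
E
cat *.md 2>/dev/null|head -30; ls
```

```text
scene [1062. -682. 1083.] [-0.42  0.5  -0.76]
top [ 340.  -12. 1627.] [ 0.09  0.01 -1.  ]
{'clock': 0.1, 'qpos': array([ 1.20257752e+00,  3.53593286e-01,  1.63406329e+00,  4.34660109e-05,
        1.15525727e+00, -2.38515232e-03]), 'qvel': array([-0.00044889, -0.0008467 , -0.00116008,  0.00039222,  0.00037422,
        0.00120088]), 'joint_efforts': array([ 3.50988648e-04, -6.06353045e+01, -3.42823434e+01,  5.51314702e-05,
        4.04026592e-03, -3.11231395e-05]), 'eef_pos': array([223.39654507, 583.22946989, 230.62627908]), 'tcp_rot': array([-3.14027155e+00, -4.28949266e-05,  2.77574140e+00]), 'contact_force': array([ 0.13955311, -0.14879138,  0.19682942]), 'wrist_torque': array([ 0.00851412,  0.00179546, -0.00239056]), 'grasp_force': 0.0, 'opening': 1.0027590633482835} 18.700000000000003
h.py
pics
```

View pics/top0.png

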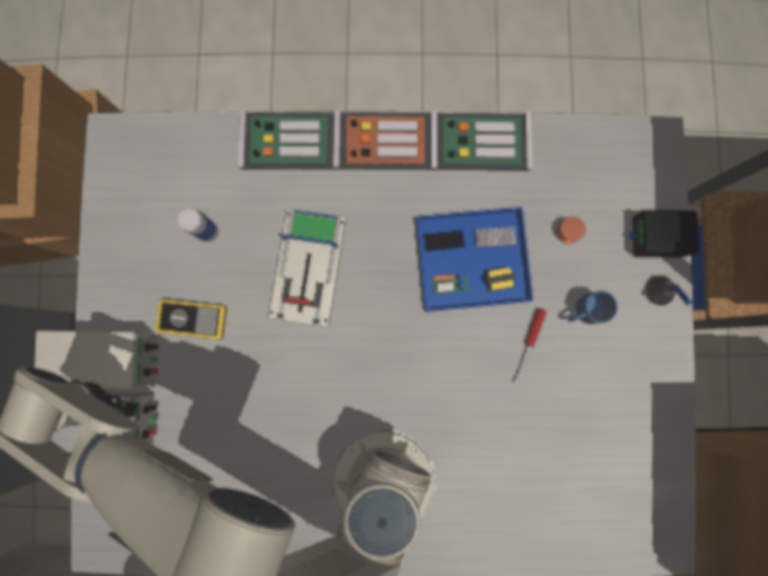

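View pics/scene0.png

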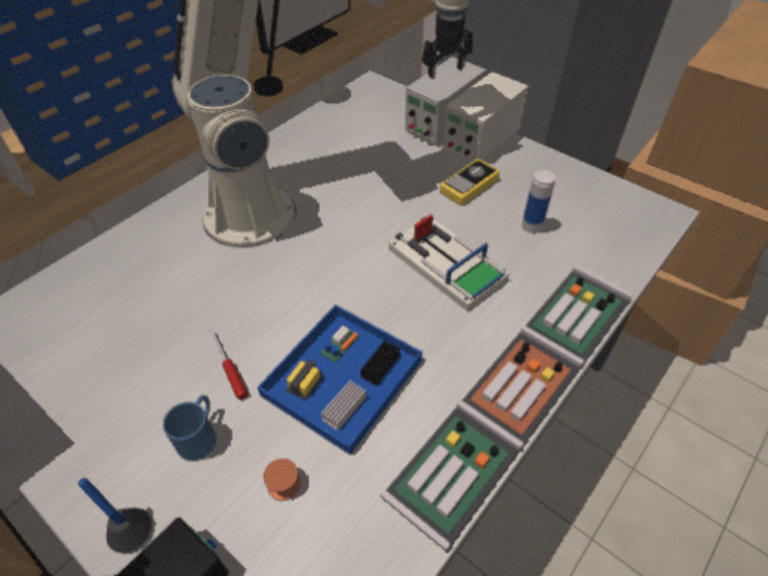

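The top view shows the black sink at about (444,240)/1.5 px in the far-left corner of the bin, with the gauge at (308,268)/1.5 and its paddle at (300,300)/1.5. Next I'll take an enlarged crop.

Run:
```python
from h import *
save("top","top1.png",(172,132,362,226),4)
save("scene","sc1.png",(160,130,350,305),4)
```

```text
(no output)
```

View pics/top1.png

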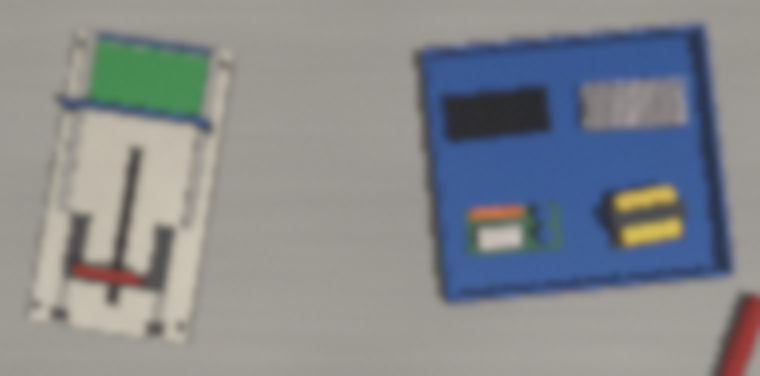

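Crop of the top view: the sink's top corners are at about (443,93), (546,87), (550,131) and (448,139). The gauge bed's corners are at (75,30), (235,50), (188,342) and (28,318), and the red paddle is at (70–150, 265–288).

```bash
cat > m.py <<'E'
from h import *
from scipy.optimize import least_squares
def fit(obj,px,g,n="top",fn=None):
    px=np.array(px,float)
    def w(p): 
        c,s=np.cos(p[2]),np.sin(p[2]); return [[p[0]+c*a-s*b,p[1]+s*a+c*b,z] for a,b,z in obj]
    r=least_squares(lambda p:(np.array([pix(n,X) for X in w(p)])-px).ravel(),g,x_scale=[1,1,.01],diff_step=1e-2)
    return r.x, (r.fun).round(1)
E
python3 - <<'E'
from m import *
f=lambda L:[(172+(u+.5)/4-.5,132+(v+.5)/4-.5) for u,v in L]
c=f([(443,93),(546,87),(550,131),(448,139)])
print("sink",fit([(20,48,35),(20,-48,35),(-20,-48,35),(-20,48,35)],c,[550,-100,0.05]))
b=f([(75,30),(235,50),(188,342),(28,318)])
print("gauge",fit([(140,75,30),(140,-75,30),(-140,-75,30),(-140,75,30)],b,[500,140,-.15]))
print("paddle top", [at("top",*p,94) for p in f([(70,268),(150,285)])])
b=f([(423,48),(703,25),(732,272),(445,300)])
print("bin",fit([(120,135,37),(120,-135,37),(-120,-135,37),(-120,135,37)],b,[500,-140,0.05]))
E
```

```text
sink (array([ 6.00014722e+02, -1.49621499e+02,  5.46654735e-02]), array([ 0.4,  0.3,  0.1,  0.6, -0.2,  0.1, -0.2, -0.6]))
gauge (array([ 5.32454031e+02,  1.92311447e+02, -1.40126669e-01]), array([ 0.3, -0.7, -0.5, -0.2, -0. ,  0.4,  0.3,  0.6]))
paddle top [array([448.7, 238.1,  94. ]), array([433.8, 166.1,  94. ])]
bin (array([ 5.56098302e+02, -2.24381978e+02,  9.44007726e-02]), array([-0.5, -0.4,  0.5, -0.8,  0.4,  0.5,  0.2,  0.2]))
```

View pics/sc1.png

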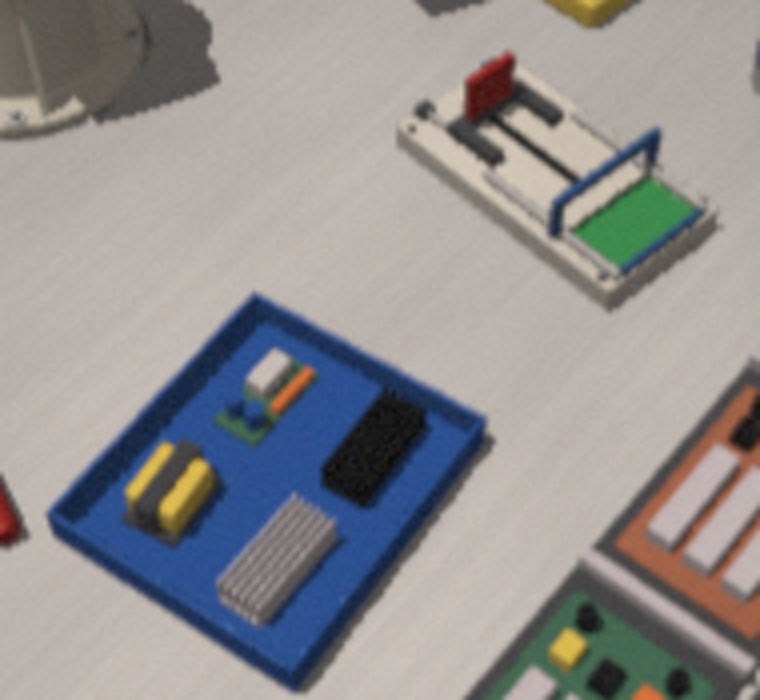

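```bash
sed -i 's/return (K\[:2,:2\]@p+K\[:2,2\]).round(1)/return K[:2,:2]@p+K[:2,2]/' h.py; sed -i 's/,diff_step=1e-2//' m.py
cat >> m.py <<'E'
def move(pos,yaw):
    "shift in tool axes after turning? -> print tool-axes shift at present attitude, and rz"
    from scipy.spatial.transform import Rotation as Ro
    s=sense(); R=Ro.from_euler("xyz",s["tcp_rot"]).as_matrix()
    T=Ro.from_euler("xyz",[np.pi,0,yaw]).as_matrix()
    print("tool shift",(R.T@(np.array(pos)-s["eef_pos"])).round(1),"rotvec",Ro.from_matrix(R.T@T).as_rotvec().round(3),"clock",round(s["clock"],2))
E
python3 - <<'E'
from m import *
f=lambda L:[(172+(u+.5)/4-.5,132+(v+.5)/4-.5) for u,v in L]
h=lambda L:[(160+(u+.5)/4-.5,130+(v+.5)/4-.5) for u,v in L]
c=f([(443,93),(546,87),(550,131),(448,139)])
print("sink",fit([(20,48,35),(20,-48,35),(-20,-48,35),(-20,48,35)],c,[550,-100,0.05]))
print("sink s",fit([(20,48,35),(20,-48,35),(-20,-48,35),(-20,48,35)],h([(427,402),(365,490),(324,463),(386,390)]),[550,-100,0.05],"scene"))
b=f([(75,30),(235,50),(188,342),(28,318)])
print("gauge",fit([(140,75,30),(140,-75,30),(-140,-75,30),(-140,75,30)],b,[500,140,-.15]))
b=h([(717,213),(608,292),(398,127)])
print("gauge s",fit([(140,75,30),(140,-75,30),(-140,-75,30)],b,[500,140,-.15],"scene"))
move([600,-150,130],np.pi/2+.06)
E
```

```text
sink (array([ 6.00492827e+02, -1.49577156e+02,  7.73933952e-02]), array([ 0.3,  0.5, -0. ,  0.2, -0.1, -0.3, -0.1, -0.4]))
sink s (array([ 6.02380824e+02, -1.47549771e+02,  1.36077090e-01]), array([ 0.2,  0.7,  0. , -0.2, -0.3,  0.9,  0.1, -1.5]))
gauge (array([ 5.32548836e+02,  1.92413387e+02, -1.41909655e-01]), array([ 0.4, -0.8, -0.5, -0.2, -0.1,  0.4,  0.2,  0.5]))
gauge s (array([ 5.34140418e+02,  1.93563877e+02, -1.58665671e-01]), array([ 0.8, -0.5, -0.3,  0.7, -0.5, -0.4]))
tool shift [-613.9 -550.1  101.3] rotvec [-1.000e-03  1.000e-03  1.145e+00] clock 0.2
```

Both cameras agree: the sink is at (601,-149) with yaw about 0.085, and the gauge is at (533,193) with yaw about -0.147. I'll move above the sink.

```bash
python3 -m creep '[{"x":-41,"y":-36.7,"hand":62},{"x":-41,"y":-36.7},{"x":-41,"y":-36.7},{"x":-41,"y":-36.7},{"x":-41,"y":-36.7},{"x":-41,"y":-36.7},{"x":-41,"y":-36.7},{"x":-41,"y":-36.7},{"x":-41,"y":-36.7},{"x":-41,"y":-36.7},{"x":-41,"y":-36.7},{"x":-41,"y":-36.7},{"x":-41,"y":-36.7},{"x":-41,"y":-36.7},{"x":-41,"y":-36.7},{"rz":0.18},{"rz":0.18},{"rz":0.18},{"rz":0.18},{"rz":0.18}]'
python3 - <<'E'
from m import *
move([601,-149,60],np.pi/2+.085)
E
```

```text
tool shift [-614.5 -548.7  171.3] rotvec [-1.00e-03  1.00e-03  1.12e+00] clock 0.2schema error: expected keys x, y, z, rx, ry, rz, hand
```

```bash
python3 -m creep '[{"x":-41,"y":-36.7,"z":0,"rx":0,"ry":0,"rz":0,"hand":62},{"x":-41,"y":-36.7,"z":0,"rx":0,"ry":0,"rz":0,"hand":62},{"x":-41,"y":-36.7,"z":0,"rx":0,"ry":0,"rz":0,"hand":62},{"x":-41,"y":-36.7,"z":0,"rx":0,"ry":0,"rz":0,"hand":62},{"x":-41,"y":-36.7,"z":0,"rx":0,"ry":0,"rz":0,"hand":62},{"x":-41,"y":-36.7,"z":0,"rx":0,"ry":0,"rz":0,"hand":62},{"x":-41,"y":-36.7,"z":0,"rx":0,"ry":0,"rz":0,"hand":62},{"x":-41,"y":-36.7,"z":0,"rx":0,"ry":0,"rz":0,"hand":62},{"x":-41,"y":-36.7,"z":0,"rx":0,"ry":0,"rz":0,"hand":62},{"x":-41,"y":-36.7,"z":0,"rx":0,"ry":0,"rz":0,"hand":62},{"x":-41,"y":-36.7,"z":0,"rx":0,"ry":0,"rz":0,"hand":62},{"x":-41,"y":-36.7,"z":0,"rx":0,"ry":0,"rz":0,"hand":62},{"x":-41,"y":-36.7,"z":0,"rx":0,"ry":0,"rz":0,"hand":62},{"x":-41,"y":-36.7,"z":0,"rx":0,"ry":0,"rz":0,"hand":62},{"x":-41,"y":-36.7,"z":0,"rx":0,"ry":0,"rz":0,"hand":62},{"x":0,"y":0,"z":0,"rx":0,"ry":0,"rz":0.18,"hand":62},{"x":0,"y":0,"z":0,"rx":0,"ry":0,"rz":0.18,"hand":62},{"x":0,"y":0,"z":0,"rx":0,"ry":0,"rz":0.18,"hand":62},{"x":0,"y":0,"z":0,"rx":0,"ry":0,"rz":0.18,"hand":62},{"x":0,"y":0,"z":0,"rx":0,"ry":0,"rz":0.18,"hand":62}]'
python3 - <<'E'
from m import *
move([601,-149,60],np.pi/2+.085)
E
```

```text
clock: 2.7
eef_pos: [600.8, -150.4, 231.1]
tcp_rot: [-3.141, -0.0, 1.87]
contact_force: [-1.1, 0.2, 0.0]
opening: 0.729
grasp_force: 0.0
tool shift [  1.2   0.7 171.1] rotvec [-0.    -0.     0.214] clock 2.7
```

```bash
python3 -m creep '[{"x":1,"y":1,"z":20,"rx":0,"ry":0,"rz":0.11,"hand":62},{"x":0,"y":0,"z":40,"rx":0,"ry":0,"rz":0.105,"hand":62},{"x":0,"y":0,"z":50,"rx":0,"ry":0,"rz":0,"hand":62},{"x":0,"y":0,"z":40,"rx":0,"ry":0,"rz":0,"hand":62},{"x":0,"y":0,"z":21,"rx":0,"ry":0,"rz":0,"hand":62},{"x":0,"y":0,"z":0,"rx":0,"ry":0,"rz":0,"hand":62}]'
python3 - <<'E'
from m import *
move([601,-149,8],np.pi/2+.085)
save("scene","sc2.png",(200,150,330,270),5)
E
```

```text
clock: 3.45
eef_pos: [600.2, -148.8, 58.5]
tcp_rot: [-3.138, -0.001, 1.661]
contact_force: [1.0, 0.4, -0.3]
opening: 0.727
grasp_force: 0.0
tool shift [-0.3  1.  50.5] rotvec [-0.004 -0.001  0.005] clock 3.45
```

View pics/sc2.png

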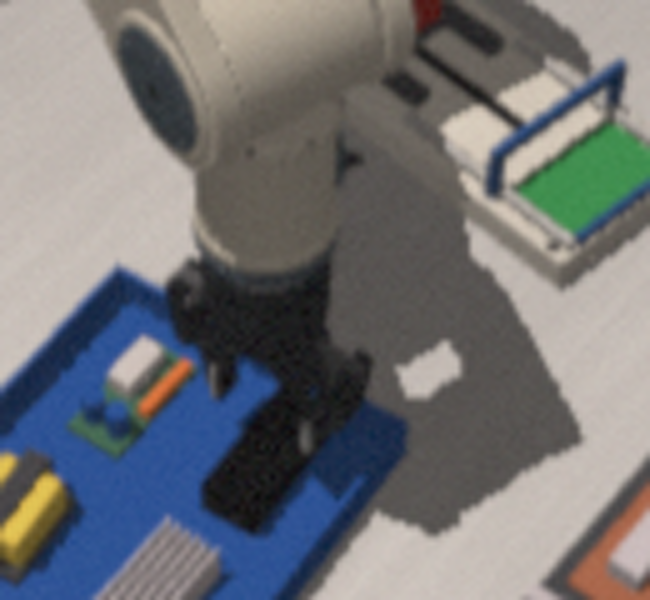

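The fingertips, at (217,385) and (307,440), straddle the sink. I'll descend and grip.

```bash
python3 -m creep '[{"x":0,"y":1,"z":20,"rx":0,"ry":0,"rz":0,"hand":62},{"x":0,"y":0,"z":17,"rx":0,"ry":0,"rz":0,"hand":62},{"x":0,"y":0,"z":10,"rx":0,"ry":0,"rz":0,"hand":62},{"x":0,"y":0,"z":3,"rx":0,"ry":0,"rz":0,"hand":62},{"x":0,"y":0,"z":0,"rx":0,"ry":0,"rz":0,"hand":30},{"x":0,"y":0,"z":0,"rx":0,"ry":0,"rz":0,"hand":30},{"x":0,"y":0,"z":0,"rx":0,"ry":0,"rz":0,"hand":30},{"x":0,"y":0,"z":0,"rx":0,"ry":0,"rz":0,"hand":30},{"x":0,"y":0,"z":0,"rx":0,"ry":0,"rz":0,"hand":30}]' 50
```

```text
clock: 4.62
eef_pos: [602.9, -149.1, 10.7]
tcp_rot: [3.141, 0.0, 1.661]
contact_force: [-1.3, 0.2, 3.6]
opening: 0.457
grasp_force: 51.9
```

```bash
python3 -m creep '[{"x":0,"y":0,"z":-5,"rx":0,"ry":0,"rz":0,"hand":30},{"x":0,"y":0,"z":-15,"rx":0,"ry":0,"rz":0,"hand":30},{"x":0,"y":0,"z":-35,"rx":0,"ry":0,"rz":0,"hand":30},{"x":0,"y":0,"z":-40,"rx":0,"ry":0,"rz":0,"hand":30},{"x":0,"y":0,"z":-25,"rx":0,"ry":0,"rz":0,"hand":30},{"x":0,"y":0,"z":0,"rx":0,"ry":0,"rz":0,"hand":30}]'
python3 - <<'E'
from m import *
move([539,192,131],np.pi/2-.147)
E
```

```text
clock: 5.38
eef_pos: [604.1, -149.4, 133.1]
tcp_rot: [3.137, 0.002, 1.661]
contact_force: [0.2, 0.0, -2.0]
opening: 0.455
grasp_force: 51.4
tool shift [345.9 -34.2   1.4] rotvec [0.005 0.001 0.237] clock 5.38
```

```bash
python3 -m creep '[{"x":15,"y":-2,"z":0,"rx":0,"ry":0,"rz":0,"hand":30},{"x":30,"y":-3,"z":0,"rx":0,"ry":0,"rz":0,"hand":30},{"x":40,"y":-4,"z":0,"rx":0,"ry":0,"rz":0,"hand":30},{"x":45,"y":-4,"z":0,"rx":0,"ry":0,"rz":0,"hand":30},{"x":45,"y":-4,"z":0,"rx":0,"ry":0,"rz":0,"hand":30},{"x":45,"y":-4,"z":0,"rx":0,"ry":0,"rz":0,"hand":30},{"x":45,"y":-4,"z":0,"rx":0,"ry":0,"rz":0,"hand":30},{"x":40,"y":-4,"z":0,"rx":0,"ry":0,"rz":0,"hand":30},{"x":26,"y":-3,"z":0,"rx":0,"ry":0,"rz":0,"hand":30},{"x":15,"y":-2,"z":0,"rx":0,"ry":0,"rz":0,"hand":30},{"x":0,"y":0,"z":0,"rx":0,"ry":0,"rz":0.08,"hand":30},{"x":0,"y":0,"z":0,"rx":0,"ry":0,"rz":0.08,"hand":30},{"x":0,"y":0,"z":0,"rx":0,"ry":0,"rz":0.077,"hand":30},{"x":0,"y":0,"z":0,"rx":0,"ry":0,"rz":0,"hand":30}]'
python3 - <<'E'
from m import *
move([539,192,70],np.pi/2-.147)
save("scene","sc3.png",(240,100,360,220),5)
E
```

```text
clock: 7.12
eef_pos: [536.9, 192.2, 129.5]
tcp_rot: [-3.14, 0.001, 1.424]
contact_force: [0.2, -1.2, -2.4]
opening: 0.46
grasp_force: 51.4
tool shift [ 0.2  2.1 59.5] rotvec [-0.001  0.001  0.   ] clock 7.12
```

View pics/sc3.png

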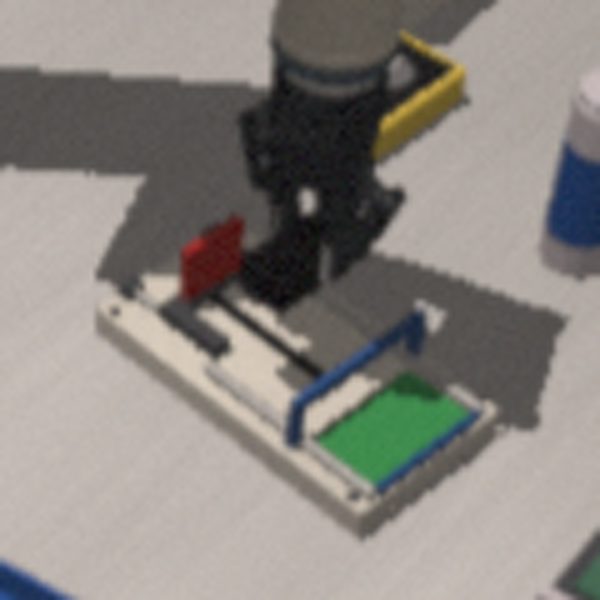

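The sink is held above the bay, between the paddle at (212,258) and the gate. I'll lower it to just above the rods and check.

```bash
python3 -m creep '[{"x":0,"y":1,"z":15,"rx":0,"ry":0,"rz":0,"hand":30},{"x":0,"y":1,"z":25,"rx":0,"ry":0,"rz":0,"hand":30},{"x":0,"y":0,"z":25,"rx":0,"ry":0,"rz":0,"hand":30},{"x":0,"y":0,"z":14,"rx":0,"ry":0,"rz":0,"hand":30},{"x":0,"y":0,"z":0,"rx":0,"ry":0,"rz":0,"hand":30},{"x":0,"y":0,"z":0,"rx":0,"ry":0,"rz":0,"hand":30}]'
python3 - <<'E'
from m import *
move([539,192,36],np.pi/2-.147)
save("scene","sc4.png",(260,125,350,205),8)
c,s=np.cos(-.147),np.sin(-.147);z=sense()["eef_pos"][2]+24.3-5
# predicted sink bottom/top corners, crop px, assuming centred on TCP
e=sense()["eef_pos"]
for a,b,h in [(20,-48,0),(20,-48,30),(-20,-48,30),(20,48,30),(20,48,0),(-20,-48,0)]:
    p=pix("scene",[e[0]+c*a-s*b,e[1]+s*a+c*b,e[2]-5.7+h]); print(a,b,h,((p-[260,125]+.5)*8).round())
for x in(-35,58):
  for y in(-54,54):
    p=pix("scene",[533+c*x-s*y,193+s*x+c*y,40]); print("rod",x,y,((p-[260,125]+.5)*8).round())
E
```

```text
clock: 7.92
eef_pos: [540.1, 192.4, 51.8]
tcp_rot: [3.141, -0.0, 1.424]
contact_force: [0.0, -0.1, -1.9]
opening: 0.459
grasp_force: 51.2
tool shift [-0.5 -1.1 15.8] rotvec [ 0.001 -0.     0.   ] clock 7.92
20 -48 0 [279. 432.]
20 -48 30 [284. 387.]
-20 -48 30 [221. 340.]
20 48 30 [430. 286.]
20 48 0 [423. 332.]
-20 -48 0 [217. 385.]
rod -35 -54 [173. 376.]
rod -35 54 [334. 267.]
rod 58 -54 [316. 486.]
rod 58 54 [478. 371.]
```

View pics/sc4.png

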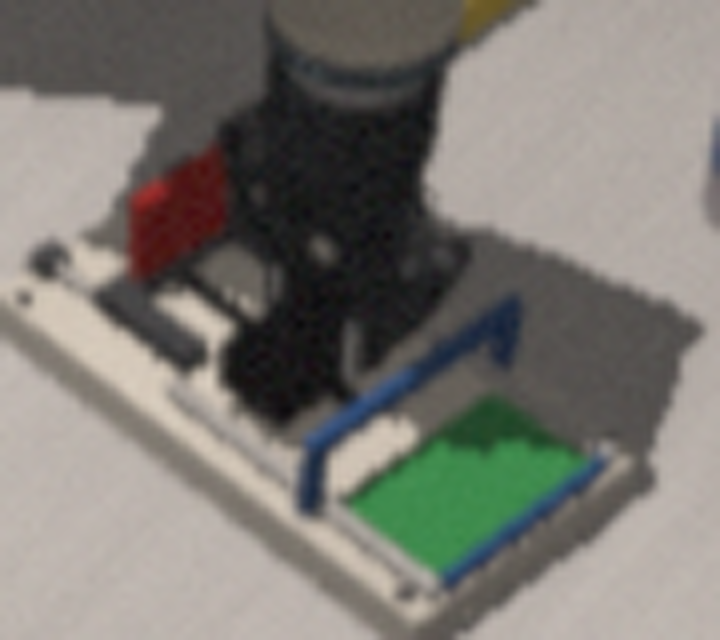

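The near end of the sink sits inside the near rod, with the bottom corner at about (275,420) against the rod at about (280,462), as predicted. I'll lower it and watch the force.

```bash
python3 -m creep '[{"x":0,"y":-1,"z":6,"rx":0,"ry":0,"rz":0,"hand":30},{"x":0,"y":0,"z":5,"rx":0,"ry":0,"rz":0,"hand":30},{"x":0,"y":0,"z":2,"rx":0,"ry":0,"rz":0,"hand":30},{"x":0,"y":0,"z":0,"rx":0,"ry":0,"rz":0,"hand":30}]'
```

```text
clock: 8.48
eef_pos: [538.5, 192.3, 38.1]
tcp_rot: [-3.141, 0.0, 1.424]
contact_force: [0.2, 0.2, -1.6]
opening: 0.458
grasp_force: 51.2
```

Below the rod tops, with no contact. I'll lower the rest.

```bash
python3 -m creep '[{"x":0,"y":0,"z":1,"rx":0,"ry":0,"rz":0,"hand":30},{"x":0,"y":0,"z":1,"rx":0,"ry":0,"rz":0,"hand":30},{"x":0,"y":0,"z":0.5,"rx":0,"ry":0,"rz":0,"hand":30},{"x":0,"y":0,"z":0,"rx":0,"ry":0,"rz":0,"hand":30}]'
```

```text
clock: 8.98
eef_pos: [538.6, 192.3, 35.8]
tcp_rot: [-3.142, 0.0, 1.424]
contact_force: [0.6, -0.9, -2.2]
opening: 0.455
grasp_force: 51.2
```

```bash
python3 -m creep '[{"x":0,"y":0,"z":0.6,"rx":0,"ry":0,"rz":0,"hand":30},{"x":0,"y":0,"z":0.4,"rx":0,"ry":0,"rz":0,"hand":30},{"x":0,"y":0,"z":0,"rx":0,"ry":0,"rz":0,"hand":30}]'
```

```text
clock: 9.35
eef_pos: [538.7, 192.4, 35.7]
tcp_rot: [3.141, -0.0, 1.424]
contact_force: [-2.6, -1.1, 8.0]
opening: 0.458
grasp_force: 52.6
```

It's on the bed (8 N). Release a little and withdraw upward.

```bash
python3 -m creep '[{"x":0,"y":0,"z":0,"rx":0,"ry":0,"rz":0,"hand":52},{"x":0,"y":0,"z":0,"rx":0,"ry":0,"rz":0,"hand":52},{"x":0,"y":0,"z":0,"rx":0,"ry":0,"rz":0,"hand":52},{"x":0,"y":0,"z":-5,"rx":0,"ry":0,"rz":0,"hand":52},{"x":0,"y":0,"z":-15,"rx":0,"ry":0,"rz":0,"hand":52},{"x":0,"y":0,"z":-30,"rx":0,"ry":0,"rz":0,"hand":52},{"x":0,"y":0,"z":-40,"rx":0,"ry":0,"rz":0,"hand":52},{"x":0,"y":0,"z":-30,"rx":0,"ry":0,"rz":0,"hand":20},{"x":0,"y":-20,"z":0,"rx":0,"ry":0,"rz":0,"hand":0},{"x":0,"y":-40,"z":0,"rx":0,"ry":0,"rz":0,"hand":0},{"x":0,"y":-40,"z":0,"rx":0,"ry":0,"rz":0,"hand":0},{"x":0,"y":-40,"z":0,"rx":0,"ry":0,"rz":0,"hand":0},{"x":0,"y":-20,"z":0,"rx":0,"ry":0,"rz":0,"hand":0},{"x":0,"y":0,"z":0,"rx":0,"ry":0,"rz":0,"hand":0}]'
python3 - <<'E'
from m import *
c,s=np.cos(-.147),np.sin(-.147)
print("paddle rear", 533-95*c,193-95*s)
move([533-135*c,193-135*s,55],np.pi/2-.147)
a=cv2.resize(grab_frame("scene")[120:210,255:350],None,fx=6,fy=6,interpolation=2)
b=cv2.resize(grab_frame("top")[132:222,172:240],None,fx=3,fy=3,interpolation=2)
b=cv2.copyMakeBorder(b,0,a.shape[0]-b.shape[0],0,0,0)
cv2.imwrite("pics/c5.png",np.hstack([a,b])[:,:,::-1])
E
```

```text
clock: 11.1
eef_pos: [380.1, 216.1, 155.5]
tcp_rot: [3.141, -0.001, 1.425]
contact_force: [0.5, -0.6, -0.6]
opening: 0.005
grasp_force: 0.0
paddle rear 439.0245804915246 206.91475936572587
tool shift [ -0.5  19.6 100.5] rotvec [ 0.001 -0.001  0.001] clock 11.1
```

View pics/c5.png

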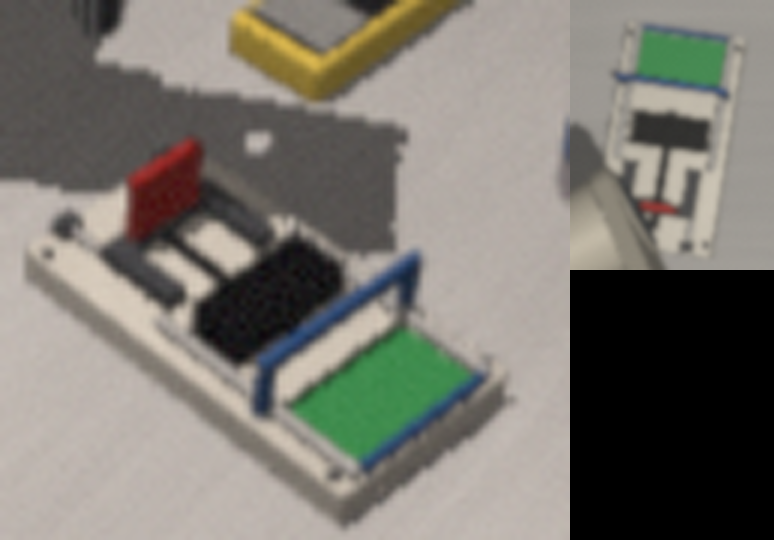

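The sink lies flat and crosswise in the bay, between the prong tips at (175,295)/(265,230) and the gate. I'll go down behind the paddle and bring the shut fingers close to it.

```bash
python3 -m creep '[{"x":0,"y":0,"z":15,"rx":0,"ry":0,"rz":0,"hand":0},{"x":0,"y":0,"z":30,"rx":0,"ry":0,"rz":0,"hand":0},{"x":0,"y":0,"z":30,"rx":0,"ry":0,"rz":0,"hand":0},{"x":0,"y":0,"z":18,"rx":0,"ry":0,"rz":0,"hand":0},{"x":0,"y":10,"z":2,"rx":0,"ry":0,"rz":0,"hand":0},{"x":0,"y":12,"z":0,"rx":0,"ry":0,"rz":0,"hand":0},{"x":0,"y":8,"z":0,"rx":0,"ry":0,"rz":0,"hand":0},{"x":0,"y":0,"z":0,"rx":0,"ry":0,"rz":0,"hand":0}]'
python3 - <<'E'
from m import *
c,s=np.cos(-.147),np.sin(-.147);d=sense()["eef_pos"]-[533,193,0];print(c*d[0]+s*d[1],-s*d[0]+c*d[1])
E
```

```text
clock: 12.2
eef_pos: [411.4, 211.5, 60.4]
tcp_rot: [3.14, -0.001, 1.423]
contact_force: [-0.7, -0.6, 0.3]
opening: -0.001
grasp_force: 0.0
-123.00015557364966 0.49589392472032756
```

```bash
python3 -m creep '[{"x":0,"y":4,"z":0,"rx":0,"ry":0,"rz":0,"hand":0},{"x":0,"y":4,"z":0,"rx":0,"ry":0,"rz":0,"hand":0},{"x":0,"y":4,"z":0,"rx":0,"ry":0,"rz":0,"hand":0},{"x":0,"y":4,"z":0,"rx":0,"ry":0,"rz":0,"hand":0},{"x":0,"y":5,"z":0,"rx":0,"ry":0,"rz":0,"hand":0},{"x":0,"y":5,"z":0,"rx":0,"ry":0,"rz":0,"hand":0},{"x":0,"y":4,"z":0,"rx":0,"ry":0,"rz":0,"hand":0},{"x":0,"y":4,"z":0,"rx":0,"ry":0,"rz":0,"hand":0},{"x":0,"y":4,"z":0,"rx":0,"ry":0,"rz":0,"hand":0},{"x":0,"y":5,"z":0,"rx":0,"ry":0,"rz":0,"hand":0},{"x":0,"y":6,"z":0,"rx":0,"ry":0,"rz":0,"hand":0},{"x":0,"y":6,"z":0,"rx":0,"ry":0,"rz":0,"hand":0},{"x":0,"y":6,"z":0,"rx":0,"ry":0,"rz":0,"hand":0},{"x":0,"y":6,"z":0,"rx":0,"ry":0,"rz":0,"hand":0}]'
python3 - <<'E'
from m import *
c,s=np.cos(-.147),np.sin(-.147);d=sense()["eef_pos"]-[533,193,0];print(c*d[0]+s*d[1],-s*d[0]+c*d[1])
save("scene","sc6.png",(255,120,350,210),6)
E
```

```text
clock: 13.95
eef_pos: [475.8, 201.6, 59.7]
tcp_rot: [-3.14, 0.0, 1.424]
contact_force: [-8.6, 3.9, 4.9]
opening: -0.002
grasp_force: 4.1
-57.81674749221612 0.09399025808510508
```

View pics/sc6.png

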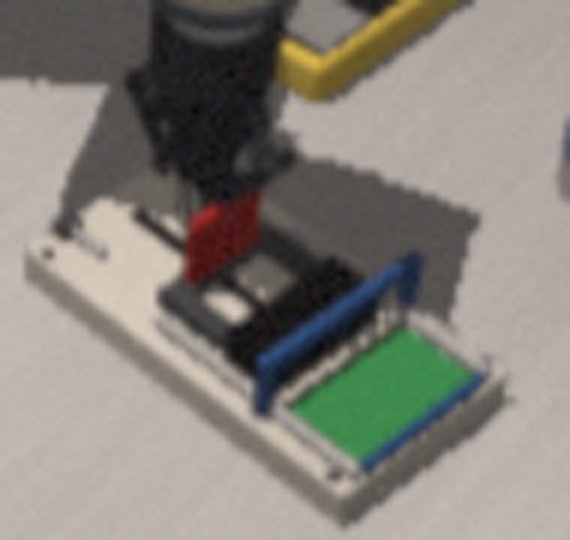

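Prongs are pushing the sink squarely toward the gate at about 9 N. I'll continue.

```bash
python3 -m creep '[{"x":0,"y":5,"z":0,"rx":0,"ry":0,"rz":0,"hand":0},{"x":0,"y":5,"z":0,"rx":0,"ry":0,"rz":0,"hand":0},{"x":0,"y":5,"z":0,"rx":0,"ry":0,"rz":0,"hand":0},{"x":0,"y":5,"z":0,"rx":0,"ry":0,"rz":0,"hand":0},{"x":0,"y":5,"z":0,"rx":0,"ry":0,"rz":0,"hand":0},{"x":0,"y":5,"z":0,"rx":0,"ry":0,"rz":0,"hand":0},{"x":0,"y":5,"z":0,"rx":0,"ry":0,"rz":0,"hand":0},{"x":0,"y":5,"z":0,"rx":0,"ry":0,"rz":0,"hand":0},{"x":0,"y":5,"z":0,"rx":0,"ry":0,"rz":0,"hand":0},{"x":0,"y":3,"z":0,"rx":0,"ry":0,"rz":0,"hand":0},{"x":0,"y":2,"z":0,"rx":0,"ry":0,"rz":0,"hand":0},{"x":0,"y":0,"z":0,"rx":0,"ry":0,"rz":0,"hand":0}]'
python3 - <<'E'
from m import *
c,s=np.cos(-.147),np.sin(-.147);d=sense()["eef_pos"]-[533,193,0];print(c*d[0]+s*d[1],-s*d[0]+c*d[1])
E
```

```text
clock: 15.5
eef_pos: [525.0, 194.2, 59.6]
tcp_rot: [-3.14, 0.0, 1.424]
contact_force: [-7.5, 3.8, 4.4]
opening: -0.002
grasp_force: 3.9
-8.12814908918851 0.03157934579266186
```

Now small steps toward the end stop.

```bash
python3 -m creep '[{"x":0,"y":2,"z":0,"rx":0,"ry":0,"rz":0,"hand":0},{"x":0,"y":2,"z":0,"rx":0,"ry":0,"rz":0,"hand":0},{"x":0,"y":1,"z":0,"rx":0,"ry":0,"rz":0,"hand":0},{"x":0,"y":1,"z":0,"rx":0,"ry":0,"rz":0,"hand":0},{"x":0,"y":0,"z":0,"rx":0,"ry":0,"rz":0,"hand":0}]'; python3 -m creep '[{"x":0,"y":1,"z":0,"rx":0,"ry":0,"rz":0,"hand":0},{"x":0,"y":1,"z":0,"rx":0,"ry":0,"rz":0,"hand":0},{"x":0,"y":0,"z":0,"rx":0,"ry":0,"rz":0,"hand":0}]'
```

```text
clock: 16.12
eef_pos: [530.7, 193.4, 59.6]
tcp_rot: [-3.139, 0.0, 1.424]
contact_force: [-7.9, 4.0, 4.8]
opening: 0.003
grasp_force: 4.3
clock: 16.5
eef_pos: [532.6, 193.1, 59.6]
tcp_rot: [-3.139, 0.001, 1.424]
contact_force: [-7.8, 3.3, 5.5]
opening: -0.0
grasp_force: 4.4
```

```bash
python3 -m creep '[{"x":0,"y":1,"z":0,"rx":0,"ry":0,"rz":0,"hand":0},{"x":0,"y":1,"z":0,"rx":0,"ry":0,"rz":0,"hand":0},{"x":0,"y":0,"z":0,"rx":0,"ry":0,"rz":0,"hand":0}]'; python3 -m creep '[{"x":0,"y":1,"z":0,"rx":0,"ry":0,"rz":0,"hand":0},{"x":0,"y":1,"z":0,"rx":0,"ry":0,"rz":0,"hand":0},{"x":0,"y":0,"z":0,"rx":0,"ry":0,"rz":0,"hand":0}]'
```

```text
clock: 16.88
eef_pos: [534.6, 192.8, 59.6]
tcp_rot: [-3.139, 0.001, 1.424]
contact_force: [-7.8, 3.8, 5.4]
opening: 0.0
grasp_force: 4.5
clock: 17.25
eef_pos: [536.5, 192.5, 59.6]
tcp_rot: [-3.139, 0.001, 1.424]
contact_force: [-8.8, 3.5, 6.2]
opening: 0.0
grasp_force: 4.5
```

```bash
python3 -m creep '[{"x":0,"y":1,"z":0,"rx":0,"ry":0,"rz":0,"hand":0},{"x":0,"y":1,"z":0,"rx":0,"ry":0,"rz":0,"hand":0},{"x":0,"y":0,"z":0,"rx":0,"ry":0,"rz":0,"hand":0}]'; python3 -m creep '[{"x":0,"y":1,"z":0,"rx":0,"ry":0,"rz":0,"hand":0},{"x":0,"y":0,"z":0,"rx":0,"ry":0,"rz":0,"hand":0}]'
```

```text
clock: 17.62
eef_pos: [538.2, 192.3, 59.6]
tcp_rot: [-3.139, 0.001, 1.424]
contact_force: [-9.5, 4.8, 6.8]
opening: 0.002
grasp_force: 5.2
clock: 17.88
eef_pos: [538.3, 192.2, 59.6]
tcp_rot: [-3.137, 0.001, 1.423]
contact_force: [-12.9, 5.6, 10.1]
opening: 0.002
grasp_force: 7.3
```

```bash
python3 -m creep '[{"x":0,"y":1,"z":0,"rx":0,"ry":0,"rz":0,"hand":0},{"x":0,"y":0,"z":0,"rx":0,"ry":0,"rz":0,"hand":0}]'
python3 - <<'E'
from m import *
save("scene","sc7.png",(255,120,350,210),6)
E
```

```text
clock: 18.12
eef_pos: [538.3, 192.2, 59.6]
tcp_rot: [-3.135, 0.001, 1.423]
contact_force: [-18.0, 6.2, 13.1]
opening: -0.001
grasp_force: 9.4
```

View pics/sc7.png

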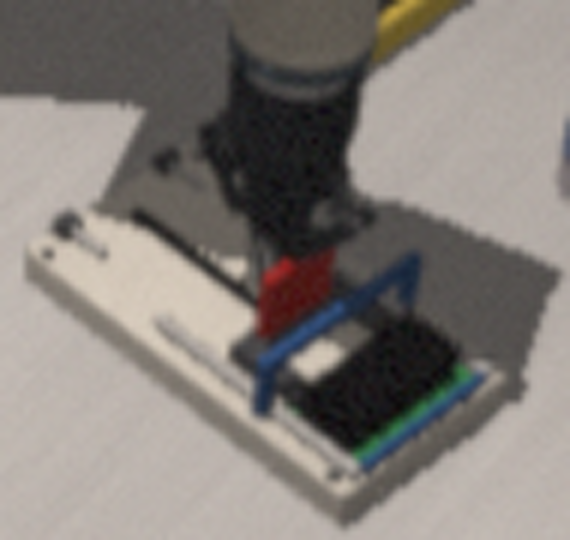

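The end stop is firm (0 mm of movement, 18 N), and the sink is through the gate on the green landing. I'll back off along the path, letting the spring follow gently, then lift clear.

```bash
python3 -m creep '[{"x":0,"y":-5,"z":0,"rx":0,"ry":0,"rz":0,"hand":0},{"x":0,"y":-10,"z":0,"rx":0,"ry":0,"rz":0,"hand":0},{"x":0,"y":-12,"z":0,"rx":0,"ry":0,"rz":0,"hand":0},{"x":0,"y":-15,"z":0,"rx":0,"ry":0,"rz":0,"hand":0},{"x":0,"y":-15,"z":0,"rx":0,"ry":0,"rz":0,"hand":0},{"x":0,"y":-15,"z":0,"rx":0,"ry":0,"rz":0,"hand":0},{"x":0,"y":-15,"z":0,"rx":0,"ry":0,"rz":0,"hand":0},{"x":0,"y":-15,"z":0,"rx":0,"ry":0,"rz":0,"hand":0},{"x":0,"y":-15,"z":0,"rx":0,"ry":0,"rz":0,"hand":0},{"x":0,"y":-15,"z":0,"rx":0,"ry":0,"rz":0,"hand":0},{"x":0,"y":-12,"z":0,"rx":0,"ry":0,"rz":0,"hand":0},{"x":0,"y":-12,"z":-10,"rx":0,"ry":0,"rz":0,"hand":0},{"x":0,"y":0,"z":-30,"rx":0,"ry":0,"rz":0,"hand":0},{"x":0,"y":0,"z":-40,"rx":0,"ry":0,"rz":0,"hand":0},{"x":0,"y":0,"z":-30,"rx":0,"ry":0,"rz":0,"hand":0},{"x":0,"y":0,"z":0,"rx":0,"ry":0,"rz":0,"hand":0},{"x":0,"y":0,"z":0,"rx":0,"ry":0,"rz":0,"hand":0}]'
python3 - <<'E'
from m import *
save("scene","sc8.png",(160,100,350,290),3.1)
E
```

```text
clock: 20.3
eef_pos: [386.9, 214.6, 169.6]
tcp_rot: [3.142, -0.0, 1.424]
contact_force: [0.4, -0.2, 0.1]
opening: -0.001
grasp_force: 0.0
```

View pics/sc8.png

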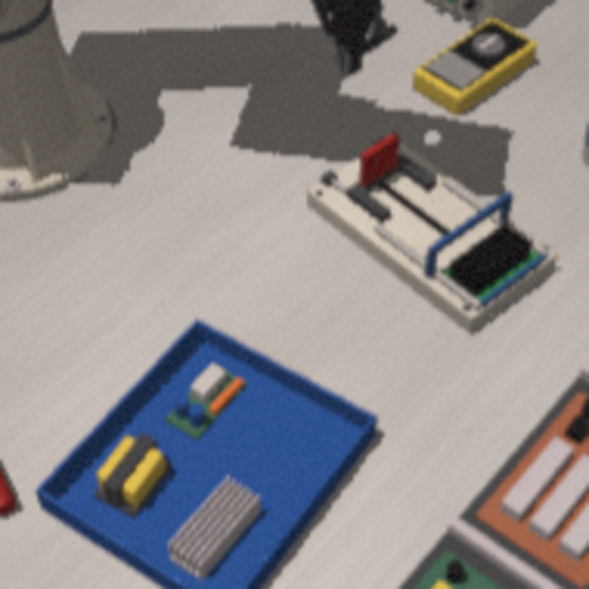

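The sink lies flat on the green landing at (490,260), beyond the gate. The pusher is back at rest with its paddle at (380,160), the other parts are still in the bin, and the arm is clear.

```bash
python3 -c "from rig import *; print(sign_off())"
```

```text
the job is handed in; nothing more can be done
None
```

The black heat sink was laid in the bay, pushed through the gate by the pusher alone, and now rests flat on the green landing; the pusher has sprung back, the other parts are still in the bin, and the job was handed in at about 20 s.

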